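Lock the telescopic post with its spring button

TASK

Lock the telescopic stand's post: squeeze the brass spring button flush, slide the post down so that the button slips inside the sleeve, then push the post gently down until the button pops out through the hole in the black collar. Do not force it: never lean on the sleeve's rim or on the button once it has stopped with more than about 30 N. Leave the other things where they are and let go of the post at the end.

Things in the scene. Friction and masses are not known exactly. Their poses are not given: they have to be found in the camera images.
- stand: Fixed telescopic stand: grey foot plate 110 x 110 x 10 mm with an upright square aluminium sleeve, 35 mm wide outside, 27 mm inside (walls 4 mm), rim 130 mm above the table. Origin: centre of the foot's underside; z up; its -x side is the front, with the button and the hole.
- rim (a point): Centre of the sleeve's open mouth, at rim height, fixed to the stand. A black collar (25 mm high, 3 mm out from the sleeve) is clamped round the sleeve; the hole in its front is 13 mm high, its centre somewhere between 33 and 56 mm below the rim, differing each time and not measured: find it by feel.
- cap (a point): Centre of the flat top of the post: a square steel tube 24 x 24 mm with a black end cap, upright in the sleeve; top 72 mm above the underside of the button. It only slides up and down (friction 5 N, weight about 2.5 N: it stays where it is left). With the button inside the sleeve a push of 3 to 8 N on the top moves it.
- button_face (a point): Centre of the outer face of the brass spring button on the post's front (-x of the stand). 10 mm wide and high, 7 mm proud of the post; pressed along the stand's +x (3 N to start, 6 N flush). Flush it clears the front wall by 1.5 mm; once part of its height is below the rim, the wall keeps it in when let go.
- post (a joint): How far the post is pushed down, m: 0 when the underside of the button is level with the rim (negative: above it, as at the start); range -0.015 to 0.068. 0.038 to 0.061 when the button is in the middle of the hole, where it has about 1.5 mm play up and down before the hole's edge stops it hard.
- button (a joint): How far the button is pressed in, m: 0 fully out, 0.007 flush with the post's face, about 0.0055 while it rubs along inside the sleeve.
- lid_tin: small closed tin, 57 mm across, 72 mm high; bystander, origin at the centre of its underside
- snips: blue side cutters lying flat, 142 x 52 x 13 mm; bystander, origin at the centre of its underside
- screwdriver: screwdriver with an amber handle lying flat, 206 x 29 x 29 mm; bystander, origin at the centre of its underside
- electrical_tape: roll of black tape lying flat, 62 mm across, 19 mm high; bystander, origin at the centre of its underside
- candle_cup_3: mustard candle cup, 64 mm across, 62 mm high; bystander, origin at the centre of its underside

How it is judged:
By the outcome, as a careful person would: the job done as asked, in the order asked, and still so for the second after the job is handed in, with the robot touching nothing.
It also fails if it takes over 61 s, if anything falls off the work surface, if the arm or the gripper's body presses on something with over 40 N, if the wrist force passes 120 N, or if a joint passes its speed limit or range.

ROBOT

A 6-joint arm with a two-finger parallel gripper is mounted at the origin on a cart in front of the work surface, level with it; the furniture and walls round the work are solid. World frame = base frame: x ahead of the robot, y to its left, z up, the work surface at z = 0. Lengths are in m, angles in rad, forces in N, time in s.
With the tool pointing down it reaches from about 0.325 to 0.775 m from the base axis. Payload 5.5 kg.
Tool frame: the origin (TCP) lies on the mounting face of the last link; the fingertips stand 182 mm ahead of it and the grasp point (between the pads) lies 163 mm ahead of it; z points along the fingers, y is the line along which they close (so a half turn about z gives the same grasp; the last joint's range is limited). The gripper opens to 88 mm and grips with 3 to 60 N. Pads are 20 mm wide; open, the fingers measure 115 mm over their backs; the gripper's body (75 mm by 178 mm) begins 61 mm behind the grasp point.
Start: joints at [-1.163, 0.091, 1.231, -0, 1.82, -0.057], TCP at [0.269, -0.536, 0.405] pointing down, gripper open.
Joint ranges: [-2.87, 2.87], [-0.86, 2.18], [0.17, 2.46], [-1.51, 4.65], [0.06, 2.69], [-2.65, 2.65]. Speed limits (rad/s): [2.57, 2.57, 3.01, 3.14, 3.14, 3.14].

INTERFACE

Orientations are given as a unit quaternion [x, y, z, w].
In Python, from cell import readout, read_camera, camera_params, ticket, look_for, trace gives the robot as it stands. The module is installed in compiled form; this text tells all that it offers.
- The arm moves only by the shell command python3 -m inch 'ROWS' [FORCE]. ROWS is JSON, a list of rows, each a list of 5 numbers: the shift along the tool's x, y, z in cm, then the turn about the tool's z in degrees, then the opening, from 0 (shut) to 1 (fully open). A call has 1 to 20 rows; each row is the pose to reach, as a shift and turn from the pose commanded when the call began, along the tool's axes at that moment; what a row does not reach only later rows make up. A row lasts 1/12 s, in which the tool goes at most 41.7 mm and 7.16 degrees, less where a joint would pass 70% of its speed; a pose out of reach is approached as far as the arm can. A call with a gripper value outside its range is refused whole. The fingers move at their own pace and stop on an object; FORCE is the grip in N (left out, the last holds). Time passes only in rows, so rows that repeat a pose let the fingers close. It gives the time, the measured TCP pose, the force, the opening and the grip force at its end, in the units of the state.
- readout.sense(): the state, without advancing time (a new reading comes with each control period).
- read_camera(name): name is "side" or "top"; returns (picture, depth): 384x512x3 uint8, red, green, blue; 384x512 float32, m along the optical axis (not along the pixel's ray), 0 where there is no reading.
- camera_params(name): a dict with "fov_y" (degrees; the focal length in pixels is half the picture's height over the tangent of half this angle, whatever the lens; pixels are square), "cx", "cy" (the principal point, pixels), "dist" ([k1, k2, p1, p2, k3] as OpenCV has them; the pictures are not rectified), "R" (3x3) and "t" (3): a world point X has camera coordinates R X + t. Camera axes: x right, y down, z forward; pixel columns grow to the right and rows downward; lengths in m; the calibration is good to about 2 mm. A picture is of the moment at which its call begins. camera_params takes no time and is no camera call.
- ticket.hand_in(): hands the job in; it is judged then, once.
Trained networks look in the newest picture that a camera, given by its name, has taken for a name from the list of things; names that differ only in an ending like _2 or _b are one class to them, and where a whole thing is asked for, a point or a joint stands for the part that bears it (a point fixed in the world has none). Each returns a list of dicts, best first, with "p" (0 to 1); they miss things now and then, are a little off and sometimes report something else, mostly with a low value. They report only what shows in the picture. A call takes as long as a camera call.
- look_for(camera, thing): "location" ([column, row] in pixels, amid what is visible of it).
- trace(camera, thing): "region" (384x512 bool, what is visible of it) and "location" ([column, row] in pixels, amid what is visible of it).
The state is a dict: "time_s": time; "q": joint angles; "joint_vel": joint speeds; "effort": joint torques, N m; "ee_pos": TCP position; "eef_rot": TCP orientation; "contact_force": force on the tool from outside, world axes, zero at the start; "wrist_torque": the same for the moment, N m; "opening": finger opening in m; "grip_force": force on a finger pad.
Only numpy, scipy, OpenCV 4.12 (cv2) and the standard library are available. Lean on these libraries where they do the work, as an engineer would, in place of code of your own. Each camera call takes 0.05 s, during which the arm holds its last target. There are 200 camera calls.

## Working session

There is one attempt and no reset: what is moved stays moved. The work goes in short steps, Python scripts to look and compute and a shell command to move; the robot and the scene stay as the last step left them, time stands still between calls to the robot, and variables do not carry over. Pictures are saved under pics/ and viewed, at most 10 in all, crops included, and the job is handed in when it is done.

```bash
mkdir -p pics
cat > h.py <<'E'
import numpy as np, cv2
from cell import *
def K(n):
    p=camera_params(n); f=192/np.tan(np.radians(p["fov_y"])/2)
    return np.array([[f,0,p["cx"]],[0,f,p["cy"]],[0,0,1]]),np.array(p["dist"],float),np.array(p["R"]),np.array(p["t"])
def cloud(n,depth,mask):
    k,d,R,t=K(n); v,u=np.nonzero(mask&(depth>0))
    q=cv2.undistortPoints(np.stack([u,v],1).astype(float)[:,None],k,d)[:,0]
    z=depth[v,u]; c=np.c_[q*z[:,None],z]
    return (c-t)@R, np.c_[u,v]
E
python3 - <<'E'
from h import *
print(readout.sense())
for n in ("side","top"):
    im,d=read_camera(n); cv2.imwrite(f"pics/{n}0.png",im[:,:,::-1]); np.save(f"{n}0.npy",d)
    k,_,R,t=K(n); print(n,"campos",-R.T@t, k[0,0])
    for th in ("stand","cap","button_face","rim"):
        r=look_for(n,th); print(th,[(x["location"],round(x["p"],2)) for x in r[:2]])
E
```

```text
{'time_s': 0.0, 'q': array([-1.16269023e+00,  9.18305235e-02,  1.23189121e+00,  1.30667804e-05,
        1.81982044e+00, -5.67062465e-02]), 'joint_vel': array([-1.61160288e-03, -5.27186137e-05,  1.86200624e-03,  8.28328722e-04,
       -8.66126191e-04,  3.82122620e-04]), 'effort': array([ 3.40583629e-04, -4.46447718e+01, -4.06440854e+01,  6.97144330e-02,
        2.93756090e-02, -1.21163057e-04]), 'ee_pos': array([ 0.26896752, -0.53638546,  0.40352051]), 'eef_rot': array([ 9.73114192e-01,  2.30321122e-01, -1.64149758e-04, -9.60861375e-04]), 'contact_force': array([ 0.25713837, -0.0845602 , -0.90569824]), 'wrist_torque': array([-0.03799154,  0.03010474,  0.03619323]), 'grip_force': 0.0, 'opening': 0.08792105613649226}
side campos [ 0.2987585  -0.88821648  0.6686477 ] 362.70638536523194
stand [([232.8, 220.0], 0.76)]
cap [([231.2, 177.9], 0.88)]
button_face []
rim [([232.9, 218.8], 0.72)]
top campos [ 0.38994583 -0.14048851  1.05811434] 354.19284107167107
stand [([244.3, 225.3], 0.97)]
cap []
button_face []
rim [([244.1, 225.9], 0.91)]
```

View pics/side0.png

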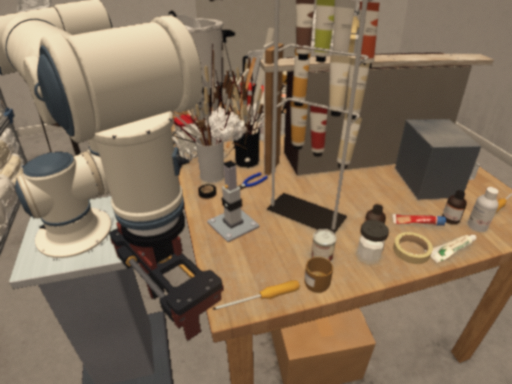

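View pics/top0.png

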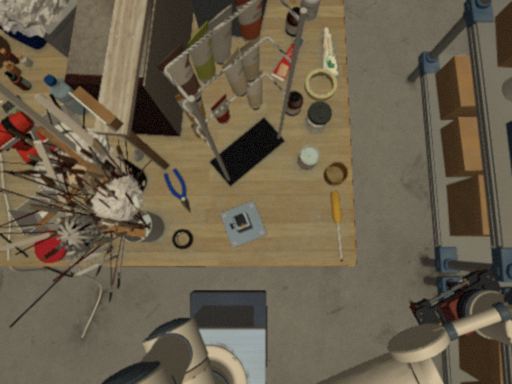

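The stand shows at about (232,210) in the side view, with its cap near (231,170), and at (243,224) in the top view. Its foot is slightly rotated. Next I'll fit the pose and zoom in.

```bash
cat > fit.py <<'E'
from h import *
S=cv2.imread("pics/side0.png"); T=cv2.imread("pics/top0.png")
a=cv2.resize(S[150:250,190:280],None,fx=5,fy=5,interpolation=cv2.INTER_CUBIC)[:500,:400]
b=cv2.resize(T[190:260,205:285],None,fx=5,fy=5,interpolation=cv2.INTER_CUBIC)[:,:400]
o=np.zeros((500,800,3),np.uint8); o[:a.shape[0],:a.shape[1]]=a; o[:b.shape[0],400:400+b.shape[1]]=b
cv2.imwrite("pics/crop.png",o)
for n in ("top","side"):
    d=np.load(f"{n}0.npy"); P,uv=cloud(n,d,np.ones(d.shape,bool))
    c,u0=(np.array([0.39,-0.14]),0) if 0 else (None,None)
    r=dict(top=(205,285,190,260),side=(195,275,150,250))[n]
    m=(uv[:,0]>r[0])&(uv[:,0]<r[1])&(uv[:,1]>r[2])&(uv[:,1]<r[3]); P=P[m]
    img=dict(top=T,side=S)[n]; col=img[uv[m][:,1],uv[m][:,0]].astype(int)
    grey=(np.ptp(col,axis=1)<28)&(col.mean(1)>100)
    tb=~grey&(P[:,2]<0.006); print(n,"table z",np.median(P[tb,2]))
    f=P[grey&(abs(P[:,2]-0.01)<0.008)]; rect=cv2.minAreaRect(f[:,:2].astype(np.float32)*1000); print(" foot",len(f),rect,np.median(f[:,2]))
    for lo,hi in ((.03,.06),(.06,.1),(.1,.125),(.125,.14),(.14,.165),(.165,.19),(.19,.205),(.205,.25)):
        q=P[(P[:,2]>lo)&(P[:,2]<hi)]
        if len(q): print("  ",lo,hi,len(q),np.median(q,0).round(4),np.percentile(q,5,0).round(4),np.percentile(q,95,0).round(4))
E
python3 fit.py
```

```text
top table z 0.0006243322276831231
 foot 1038 ((446.55975341796875, -95.74327087402344), (109.32295989990234, 109.79264068603516), 21.118576049804688) 0.010679750558605611
   0.03 0.06 1 [ 0.4647 -0.1043  0.0577] [ 0.4647 -0.1043  0.0577] [ 0.4647 -0.1043  0.0577]
   0.06 0.1 72 [ 0.4364 -0.0932  0.0935] [ 0.4242 -0.1192  0.0773] [ 0.4658 -0.0672  0.0982]
   0.1 0.125 9 [ 0.4337 -0.098   0.1162] [ 0.4271 -0.1148  0.1082] [ 0.438  -0.089   0.1238]
   0.125 0.14 52 [ 0.4411 -0.1069  0.1309] [ 0.4281 -0.116   0.1282] [ 0.4658 -0.0782  0.133 ]
   0.14 0.165 17 [ 0.4349 -0.1028  0.1432] [ 0.4301 -0.11    0.1406] [ 0.4505 -0.0963  0.1569]
   0.165 0.19 7 [ 0.4364 -0.1009  0.1763] [ 0.4336 -0.1105  0.1672] [ 0.4399 -0.0945  0.1876]
   0.19 0.205 33 [ 0.4442 -0.0952  0.2042] [ 0.4346 -0.1095  0.1973] [ 0.4573 -0.0869  0.205 ]
   0.205 0.25 70 [ 0.4489 -0.0977  0.2063] [ 0.4379 -0.1073  0.2051] [ 0.4585 -0.0867  0.209 ]
side table z 0.00045754131306627657
 foot 657 ((467.2640380859375, -15.662322998046875), (315.9666748046875, 223.83689880371094), 74.60169982910156) 0.010165701564532873
   0.03 0.06 611 [0.4684 0.1402 0.045 ] [ 0.4086 -0.1169  0.032 ] [0.6253 0.2169 0.0583]
   0.06 0.1 670 [0.453  0.1356 0.079 ] [ 0.4056 -0.1202  0.0616] [0.6275 0.1978 0.0974]
   0.1 0.125 306 [ 0.4435 -0.0564  0.1115] [ 0.4051 -0.1182  0.1008] [0.5818 0.1542 0.1227]
   0.125 0.14 105 [ 0.4516 -0.1072  0.1301] [ 0.4323 -0.1166  0.1258] [ 0.5822 -0.0568  0.1386]
   0.14 0.165 128 [ 0.4522 -0.1059  0.1521] [ 0.437  -0.1124  0.141 ] [ 0.5842 -0.0545  0.1637]
   0.165 0.19 128 [ 0.4539 -0.106   0.1779] [ 0.4369 -0.1121  0.1663] [ 0.5838 -0.0535  0.1889]
   0.19 0.205 86 [ 0.4507 -0.1053  0.1981] [ 0.4377 -0.1119  0.1905] [ 0.5814 -0.0554  0.2047]
   0.205 0.25 27 [ 0.4499 -0.0983  0.2058] [ 0.4392 -0.1079  0.2051] [ 0.4604 -0.0886  0.2068]
```

View pics/crop.png

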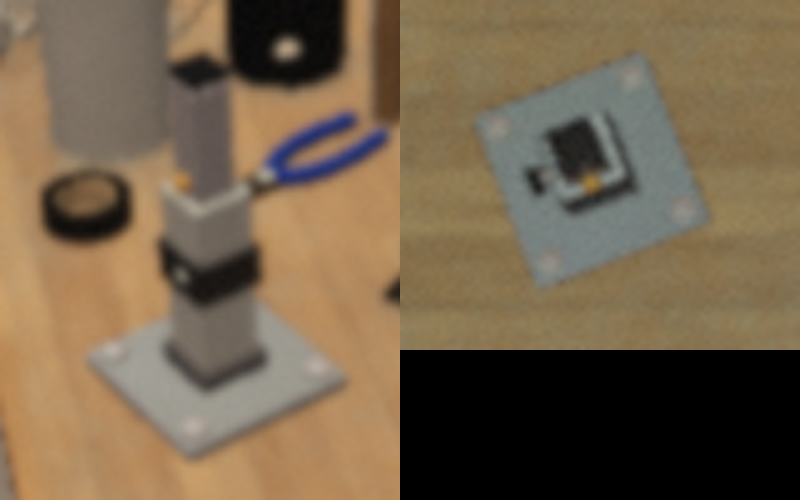

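The crops show the brass button on the robot-facing side, at side px (226,186) and top px (243,226). The stand's +x yaw is about 21.1°. The cap sits at about (0.4485, -0.097), z 0.2055, so the button spans roughly z 0.1335 to 0.1435. Next I'll compute the approach shift and estimate the hole height.

```bash
cat >> h.py <<'E'
from scipy.spatial.transform import Rotation as Ro
C=np.array([0.4485,-0.097]); YAW=np.radians(21.1)
def go(xyz,yaw=YAW):
    s=readout.sense(); R=Ro.from_quat(s["eef_rot"]).as_matrix()
    sh=R.T@(np.array(xyz)-s["ee_pos"])*100
    cur=np.arctan2(R[1,1],R[0,1]); d=(np.degrees(yaw-cur)+180)%360-180
    return "shift cm",sh.round(2),"turn about tool z",round(-d,1)
E
python3 - <<'E'
from h import *
print(go([*C,0.45])); print(go([*C,0.32]))
k,d,R,t=K("side"); q=cv2.undistortPoints(np.array([[[226.,204.4]]]),k,d)[0,0]
ray=R.T@np.array([*q,1]); o=-R.T@t; n=-np.array([np.cos(YAW),np.sin(YAW),0]); p0=np.array([.447,-.096,0])+n*.0195
print("hole",o+ray*((p0-o)@n)/(ray@n))
E
```

```text
('shift cm', array([ 35.75, -31.22,  -4.54]), 'turn about tool z', np.float64(-84.5))
('shift cm', array([ 35.75, -31.22,   8.46]), 'turn about tool z', np.float64(-84.5))
hole [ 0.43247807 -0.11253269  0.08883592]
```

```bash
python3 -m inch '[[0,0,-4.5,0,1],[3,-2.6,-4.5,-7,1],[6,-5.2,-4.5,-14,1],[9,-7.8,-4.5,-21,1],[12,-10.4,-4.5,-28,1],[15,-13,-4.5,-35,1],[18,-15.6,-4.5,-42,1],[21,-18.2,-4.5,-49,1],[24,-20.8,-4.5,-56,1],[27,-23.4,-4.5,-63,1],[30,-26,-4.5,-70,1],[33,-28.6,-4.5,-77,1],[35.75,-31.2,-4.5,-84.5,1],[35.75,-31.2,-4.5,-84.5,1],[35.75,-31.2,-4.5,-84.5,1],[35.75,-31.2,-4.5,-84.5,1]]' 10; python3 -c "
from h import *
print(go([*C,0.32])); s=readout.sense(); print(s['contact_force'],s['eef_rot'],s['time_s'])"
```

```text
time_s: 1.83
ee_pos: [0.4486, -0.0974, 0.4497]
eef_rot: [0.566, 0.824, -0.0, 0.0]
contact_force: [0.1, -0.2, 0.4]
opening: 0.0879
grip_force: 0.0
('shift cm', array([5.000e-02, 1.000e-02, 1.297e+01]), 'turn about tool z', np.float64(-0.0))
[ 0.06736997 -0.24330805  0.41172702] [ 5.65940052e-01  8.24446339e-01 -2.58037446e-04  1.60617247e-04] 1.8333
```

```bash
python3 -m inch '[[0,0,3,0,1],[0,0,6,0,1],[0,0,9,0,0.8],[0,0,11.5,0,0.6],[0,0,13,0,0.6],[0,0,13,0,0.6],[0,0,13,0,0.6]]' 10
python3 - <<'E'
from h import *
im,d=read_camera("side"); np.save("side1.npy",d)
cv2.imwrite("pics/side1.png",cv2.resize(im[90:240,150:320,::-1],None,fx=4,fy=4,interpolation=cv2.INTER_CUBIC))
s=readout.sense(); print(s["ee_pos"],s["contact_force"],s["opening"])
E
```

```text
time_s: 2.42
ee_pos: [0.4482, -0.0986, 0.3193]
eef_rot: [0.567, 0.824, -0.0, -0.001]
contact_force: [-0.2, 0.0, 0.6]
opening: 0.0578
grip_force: 0.0
[ 0.44849935 -0.09842523  0.32069377] [0.59499129 0.04758157 0.72844551] 0.05464245459562737
```

View pics/side1.png

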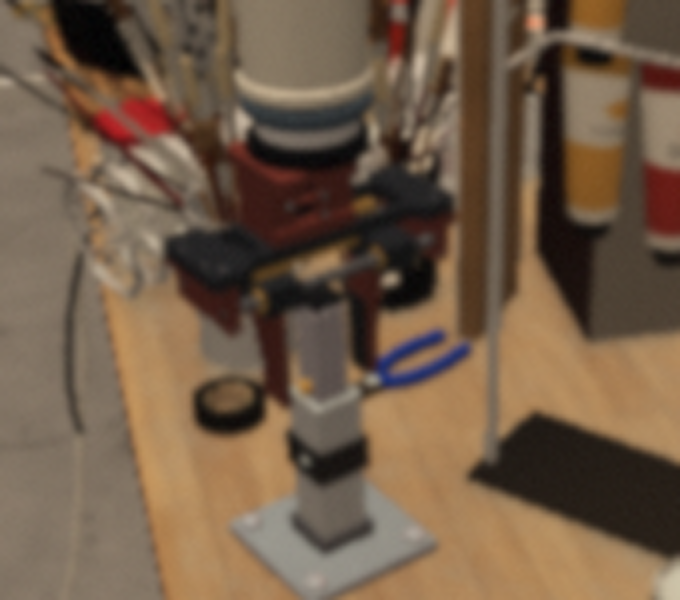

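The view shows the fingers straddling the post, with the front tip near crop (280,400) and the button at (305,383). I'll check that against projected positions.

Run:
```python
from h import *
k,d,R,t=K("side"); n=-np.array([np.cos(YAW),np.sin(YAW),0]); l=np.array([-n[1],n[0],0])
c=np.array([*C,0]); z=np.array([0,0,1.])
ps={"button":c+n*.019+z*.1385,"tipinner":c+n*.0273+z*.138,"tip inner L":c+n*.0273+l*.01+z*.138,"tip inner R":c+n*.0273-l*.01+z*.138,"tip outer L":c+n*.041+l*.01+z*.138,"tip outer R":c+n*.041-l*.01+z*.138,
"rim front L":c+n*.0175+l*.0175+z*.13,"rim front R":c+n*.0175-l*.0175+z*.13,"rim back L":c-n*.0175+l*.0175+z*.13}
for a,p in ps.items():
    q=cv2.projectPoints(p[None],cv2.Rodrigues(R)[0],t,k,d)[0][0,0]; print(a,((q-[150,90])*4).round(0))
dp=np.load("side1.npy"); m=np.zeros(dp.shape,bool); m[140:195,210:224]=1
P,uv=cloud("side",dp,m); g=(P[:,1]<-.05)&(P[:,2]>.1)&(P[:,0]>.38)
P=P[g]; print(len(P), P[P[:,2].argsort()][:8].round(4)); q=(P[:,:2]-C)@n[:2]; print(np.percentile(q,[5,50,95]), np.percentile((P[:,:2]-C)@l[:2],[5,50,95]))
```

```text
button [295. 390.]
tipinner [284. 395.]
tip inner L [292. 401.]
tip inner R [276. 388.]
tip outer L [274. 409.]
tip outer R [258. 395.]
rim front L [312. 412.]
rim front R [283. 388.]
rim back L [356. 393.]
580 [[ 0.4302 -0.0895  0.1079]
 [ 0.4299 -0.0921  0.113 ]
 [ 0.4303 -0.0907  0.1153]
 [ 0.4304 -0.0924  0.1229]
 [ 0.4309 -0.0908  0.125 ]
 [ 0.4308 -0.0924  0.1292]
 [ 0.4312 -0.0911  0.1316]
 [ 0.426  -0.1179  0.1373]]
[0.02850875 0.04036535 0.06407264] [-0.0075586   0.01890133  0.03497162]
```

Run:
```python
from h import *
n=-np.array([np.cos(YAW),np.sin(YAW)]); l=np.array([-n[1],n[0]])
def box(w,z,c): return np.array([[*(c+(a*n+b*l)*w/2),z] for a,b in((1,1),(1,-1),(-1,-1),(-1,1))])
o=np.zeros((600,800,3),np.uint8)
for i,(nm,x0,y0) in enumerate((("side",205,160),("top",220,195))):
    k,d,R,t=K(nm); im=cv2.imread(f"pics/{nm}0.png")[y0:y0+75,x0:x0+50]; im=cv2.resize(im,(400,600),interpolation=cv2.INTER_CUBIC)
    for w,z,c,col in ((.024,.2055,C,(0,0,255)),(.035,.13,C,(0,255,0)),(.11,.01,C,(255,0,0)),(.035,.13,np.array([.447,-.096]),(0,255,255))):
        q=cv2.projectPoints(box(w,z,c),cv2.Rodrigues(R)[0],t,k,d)[0][:,0]
        cv2.polylines(im,[(((q-[x0,y0]+.5)*8)).astype(int)],True,col,1)
    o[:,400*i:400*i+400]=im
cv2.imwrite("pics/ov.png",o)
```

```text
(no output)
```

View pics/ov.png

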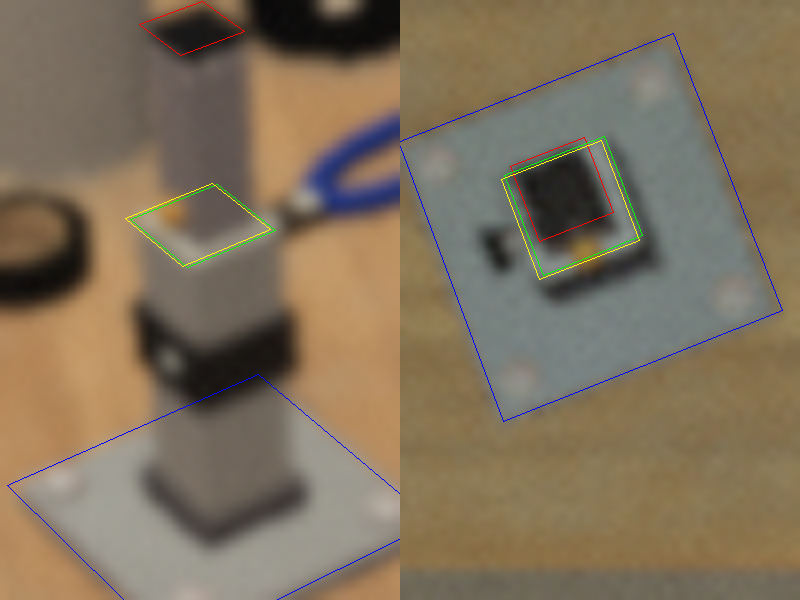

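In the overlay the top view agrees to about 1 mm. The side view is offset by about 1.5 px, which is consistent with its calibration error. I'll close gently and use the opening and force to centre.

```bash
python3 -m inch '[[0,0,0,0,0.3],[0,0,0,0,0.3],[0,0,0,0,0.3],[0,0,0,0,0.3]]' 10;  python3 -m inch '[[0,0,0,0,0],[0,0,0,0,0],[0,0,0,0,0],[0,0,0,0,0],[0,0,0,0,0]]' 10
python3 - <<'E'
from h import *
s=readout.sense();R=Ro.from_quat(s["eef_rot"]).as_matrix(); print("tool force",R.T@s["contact_force"],"torque",R.T@s["wrist_torque"],go([*C,.32]))
E
```

```text
time_s: 2.8
ee_pos: [0.4485, -0.0976, 0.3208]
eef_rot: [0.566, 0.825, -0.001, 0.001]
contact_force: [-3.9, -2.7, 3.3]
opening: 0.0299
grip_force: 2.1
time_s: 3.22
ee_pos: [0.4491, -0.0973, 0.3203]
eef_rot: [0.565, 0.825, 0.0, 0.001]
contact_force: [5.4, -0.7, 3.0]
opening: 0.024
grip_force: 10.0
tool force [-2.57091983  4.76933273 -3.0280051 ] torque [-0.30185067 -0.51174376  0.0541247 ] ('shift cm', array([ 0.05, -0.05,  0.03]), 'turn about tool z', np.float64(0.0))
```

Opening 24.0 mm means the button is flush. Next I'll slide down gently.

```bash
python3 -m inch '[[0,0,0.1,0,0],[0,0,0.2,0,0],[0,0,0.3,0,0],[0,0,0.3,0,0]]' 14; python3 -m inch '[[0,0,0.1,0,0],[0,0,0.2,0,0],[0,0,0.2,0,0]]' 14
```

```text
time_s: 3.55
ee_pos: [0.4492, -0.0972, 0.317]
eef_rot: [0.565, 0.825, 0.0, 0.001]
contact_force: [7.2, -0.4, 1.1]
opening: 0.0242
grip_force: 14.0
time_s: 3.8
ee_pos: [0.4492, -0.0973, 0.315]
eef_rot: [0.565, 0.825, 0.0, 0.001]
contact_force: [6.8, -1.5, 1.3]
opening: 0.0241
grip_force: 14.0
```

```bash
python3 -m inch '[[0,0,0.1,0,0],[0,0,0.1,0,0]]' 14; python3 -m inch '[[0,0,0.05,0,0],[0,0,0.1,0,0],[0,0,0.1,0,0]]' 14
python3 - <<'E'
from h import *
for i in range(2):
  im,d=read_camera("top"); P,uv=cloud("top",d,np.ones(d.shape,bool))
im,d=read_camera("side"); cv2.imwrite("pics/side2.png",cv2.resize(im[140:230,185:280,::-1],None,fx=6,fy=6,interpolation=cv2.INTER_CUBIC))
s=readout.sense(); print(s["ee_pos"],s["contact_force"])
E
```

```text
time_s: 3.97
ee_pos: [0.4492, -0.0972, 0.3141]
eef_rot: [0.565, 0.825, 0.0, 0.001]
contact_force: [6.3, -1.1, 2.2]
opening: 0.024
grip_force: 14.0
time_s: 4.22
ee_pos: [0.4492, -0.0973, 0.3131]
eef_rot: [0.565, 0.825, 0.0, 0.001]
contact_force: [6.7, -1.1, 1.6]
opening: 0.024
grip_force: 14.0
[ 0.44916106 -0.09725071  0.3131294 ] [ 5.8181233  -1.78227442  1.84136097]
```

View pics/side2.png

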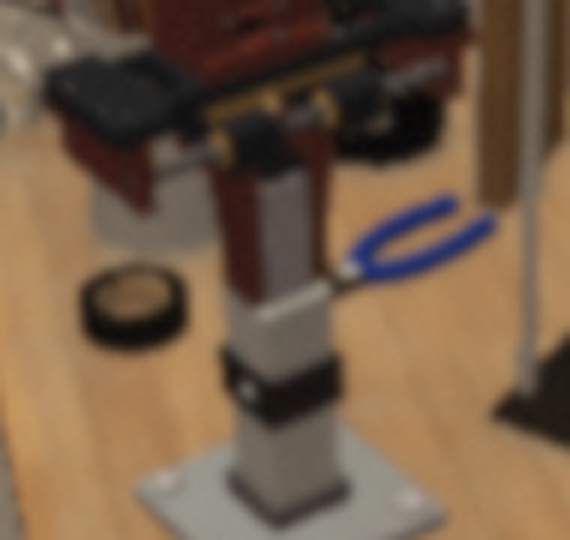

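The fingertips are just above the rim at crop (270,305), and the post has come down about 7 mm without any force rise. Now I'll release, raise and close above the cap.

```bash
python3 -m inch '[[0,0,0,0,0.4],[0,0,0,0,0.6],[0,0,0,0,0.6],[0,0,0,0,0.6],[0,0,-3,0,0.6],[0,0,-6,0,0.6],[0,0,-9,0,0.6],[0,0,-9,0,0],[0,0,-9,0,0],[0,0,-9,0,0],[0,0,-9,0,0],[0,0,-9,0,0],[0,0,-9,0,0]]' 20
python3 - <<'E'
from h import *
im,d=read_camera("side"); im2,d2=read_camera("top")
o=np.hstack([cv2.resize(im[140:230,195:275,::-1],(400,450),interpolation=cv2.INTER_CUBIC),cv2.resize(im2[190:280,205:285,::-1],(400,450),interpolation=cv2.INTER_CUBIC)])
cv2.imwrite("pics/c3.png",o)
m=np.zeros(d.shape,bool); m[150:200,215:250]=1
P,uv=cloud("side",d,m); g=np.hypot(*(P[:,:2]-C).T)<.02; print(np.sort(P[g&(P[:,2]<.215),2])[-15:].round(4)); print(go([*C,.4]),readout.sense()["contact_force"])
E
```

```text
time_s: 5.45
ee_pos: [0.4486, -0.0972, 0.4013]
eef_rot: [0.565, 0.825, -0.0, -0.001]
contact_force: [0.2, 0.5, 1.2]
opening: 0.0163
grip_force: 0.0
[0.1978 0.1978 0.1978 0.1979 0.1979 0.1979 0.198  0.1981 0.1983 0.1984
 0.1985 0.1986 0.1987 0.199  0.1993]
('shift cm', array([ 0.02, -0.01,  0.18]), 'turn about tool z', np.float64(0.0)) [-0.58899421 -0.59678897 -0.16009484]
```

View pics/c3.png

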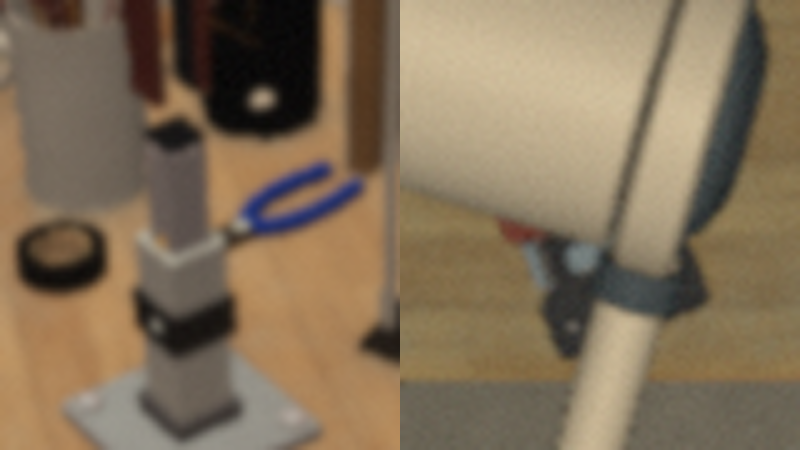

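The side view at crop (160,240) shows the button held by the wall, with the cap at z ≈ 0.198 (post ≈ +4 mm). Next I'll close fully and start pushing on the cap.

```bash
python3 -m inch '[[0,0,0,0,0],[0,0,0,0,0],[0,0,0.5,0,0],[0,0,1,0,0],[0,0,1.4,0,0],[0,0,1.7,0,0],[0,0,1.9,0,0],[0,0,2.0,0,0],[0,0,2.1,0,0],[0,0,2.2,0,0],[0,0,2.2,0,0]]' 20; python3 -m inch '[[0,0,0.1,0,0],[0,0,0.2,0,0],[0,0,0.3,0,0],[0,0,0.4,0,0],[0,0,0.5,0,0]]'
```

```text
time_s: 6.47
ee_pos: [0.4487, -0.0972, 0.3806]
eef_rot: [0.565, 0.825, -0.0, -0.0]
contact_force: [-0.7, 0.5, -1.2]
opening: 0.0004
grip_force: 0.0
time_s: 6.88
ee_pos: [0.4485, -0.0972, 0.377]
eef_rot: [0.565, 0.825, 0.0, 0.001]
contact_force: [-1.9, -0.0, 5.1]
opening: 0.0004
grip_force: 3.0
```

```bash
python3 -m inch '[[0,0,0.2,0,0],[0,0,0.4,0,0],[0,0,0.6,0,0],[0,0,0.8,0,0],[0,0,1.0,0,0],[0,0,1.2,0,0]]';  python3 -m inch '[[0,0,0.2,0,0],[0,0,0.4,0,0],[0,0,0.6,0,0],[0,0,0.8,0,0],[0,0,0.9,0,0],[0,0,1.0,0,0]]'
```

```text
time_s: 7.38
ee_pos: [0.4485, -0.0972, 0.3651]
eef_rot: [0.565, 0.825, 0.0, 0.001]
contact_force: [-2.2, 0.8, 6.0]
opening: 0.0001
grip_force: 3.1
time_s: 7.88
ee_pos: [0.4486, -0.0972, 0.355]
eef_rot: [0.565, 0.825, 0.0, 0.001]
contact_force: [-2.1, -0.1, 5.9]
opening: 0.0003
grip_force: 3.0
```

```bash
python3 -m inch '[[0,0,0.1,0,0],[0,0,0.2,0,0],[0,0,0.3,0,0],[0,0,0.4,0,0],[0,0,0.5,0,0]]';  for i in 1 ; do python3 -m inch '[[0,0,0.05,0,0],[0,0,0.1,0,0],[0,0,0.15,0,0],[0,0,0.2,0,0]]'; done
```

```text
time_s: 8.3
ee_pos: [0.4486, -0.0972, 0.35]
eef_rot: [0.565, 0.825, 0.0, 0.001]
contact_force: [-2.0, 1.3, 5.8]
opening: 0.0004
grip_force: 3.0
time_s: 8.63
ee_pos: [0.4485, -0.0972, 0.348]
eef_rot: [0.565, 0.825, 0.0, 0.001]
contact_force: [-2.2, 0.1, 6.3]
opening: 0.0005
grip_force: 3.0
```

```bash
python3 -m inch '[[0,0,0.05,0,0],[0,0,0.1,0,0],[0,0,0.15,0,0],[0,0,0.2,0,0]]'
```

```text
time_s: 8.97
ee_pos: [0.4486, -0.0972, 0.346]
eef_rot: [0.565, 0.825, 0.0, 0.001]
contact_force: [-1.7, 0.7, 6.3]
opening: 0.0002
grip_force: 2.9
```

```bash
python3 -m inch '[[0,0,0.05,0,0],[0,0,0.1,0,0],[0,0,0.15,0,0],[0,0,0.2,0,0]]'
```

```text
time_s: 9.3
ee_pos: [0.4486, -0.0972, 0.344]
eef_rot: [0.565, 0.825, 0.0, 0.001]
contact_force: [-2.3, -0.4, 6.5]
opening: 0.0008
grip_force: 3.0
```

```bash
python3 -m inch '[[0,0,0.05,0,0],[0,0,0.1,0,0],[0,0,0.15,0,0],[0,0,0.2,0,0]]'
```

```text
time_s: 9.63
ee_pos: [0.4486, -0.0972, 0.342]
eef_rot: [0.565, 0.825, 0.0, 0.001]
contact_force: [-1.2, 0.6, 5.4]
opening: 0.0005
grip_force: 2.9
```

```bash
python3 -m inch '[[0,0,0.05,0,0],[0,0,0.1,0,0],[0,0,0.15,0,0]]'
```

```text
time_s: 9.88
ee_pos: [0.4486, -0.0972, 0.3405]
eef_rot: [0.565, 0.825, 0.0, 0.001]
contact_force: [-1.5, 0.4, 6.2]
opening: 0.0006
grip_force: 2.9
```

```bash
python3 -m inch '[[0,0,0.05,0,0],[0,0,0.1,0,0],[0,0,0.15,0,0]]'
```

```text
time_s: 10.13
ee_pos: [0.4486, -0.0972, 0.339]
eef_rot: [0.565, 0.825, 0.0, 0.001]
contact_force: [-2.7, 0.3, 5.3]
opening: 0.0003
grip_force: 2.9
```

```bash
python3 -m inch '[[0,0,0.05,0,0],[0,0,0.1,0,0],[0,0,0.15,0,0]]'
```

```text
time_s: 10.38
ee_pos: [0.4486, -0.0972, 0.3375]
eef_rot: [0.565, 0.825, 0.0, 0.001]
contact_force: [-1.6, 1.5, 5.2]
opening: 0.0008
grip_force: 2.9
```

```bash
python3 -m inch '[[0,0,0.05,0,0],[0,0,0.1,0,0],[0,0,0.15,0,0]]'
```

```text
time_s: 10.63
ee_pos: [0.4486, -0.0972, 0.336]
eef_rot: [0.565, 0.825, 0.0, 0.001]
contact_force: [-2.0, 1.2, 6.1]
opening: 0.0006
grip_force: 2.8
```

```bash
python3 -m inch '[[0,0,0.05,0,0],[0,0,0.1,0,0],[0,0,0.15,0,0]]'
```

```text
time_s: 10.88
ee_pos: [0.4486, -0.0972, 0.3344]
eef_rot: [0.565, 0.825, 0.0, 0.001]
contact_force: [-2.5, 0.3, 5.1]
opening: 0.0003
grip_force: 2.8
```

```bash
python3 -m inch '[[0,0,0.05,0,0],[0,0,0.1,0,0],[0,0,0.15,0,0]]'
```

```text
time_s: 11.13
ee_pos: [0.4486, -0.0972, 0.3327]
eef_rot: [0.565, 0.825, 0.0, 0.001]
contact_force: [-0.5, -0.4, 3.8]
opening: 0.0005
grip_force: 1.4
```

The force dropped from about 6 N to 3.8 N, so it has probably popped. I'll check gently for the stop.

```bash
python3 -m inch '[[0,0,0.05,0,0],[0,0,0.05,0,0]]'
```

```text
time_s: 11.3
ee_pos: [0.4487, -0.0972, 0.3314]
eef_rot: [0.565, 0.825, 0.0, 0.0]
contact_force: [-0.0, -0.3, 3.1]
opening: 0.0004
grip_force: 1.4
```

```bash
python3 -m inch '[[0,0,0.05,0,0],[0,0,0.05,0,0]]'
```

```text
time_s: 11.47
ee_pos: [0.4487, -0.0972, 0.3306]
eef_rot: [0.565, 0.825, 0.0, 0.0]
contact_force: [0.9, 0.6, 1.9]
opening: 0.0008
grip_force: 1.3
```

```bash
python3 -m inch '[[0,0,0.05,0,0],[0,0,0.05,0,0]]'
```

```text
time_s: 11.63
ee_pos: [0.4488, -0.0972, 0.3301]
eef_rot: [0.565, 0.825, 0.0, 0.0]
contact_force: [0.5, -0.9, 2.4]
opening: 0.0006
grip_force: 1.2
```

```bash
python3 -m inch '[[0,0,0.05,0,0],[0,0,0.05,0,0]]'
```

```text
time_s: 11.8
ee_pos: [0.4488, -0.0972, 0.3297]
eef_rot: [0.565, 0.825, 0.0, 0.0]
contact_force: [0.5, -0.1, 3.7]
opening: 0.0006
grip_force: 1.6
```

```bash
python3 -m inch '[[0,0,0.03,0,0],[0,0,0.03,0,0],[0,0,0.03,0,0]]'
```

```text
time_s: 12.05
ee_pos: [0.4487, -0.0972, 0.3297]
eef_rot: [0.565, 0.825, 0.0, 0.0]
contact_force: [-0.4, -1.1, 4.5]
opening: 0.0003
grip_force: 2.5
```

```bash
python3 -m inch '[[0,0,0.05,0,0],[0,0,0.05,0,0],[0,0,0.05,0,0]]'
```

```text
time_s: 12.3
ee_pos: [0.4487, -0.0972, 0.3296]
eef_rot: [0.565, 0.825, 0.0, 0.001]
contact_force: [0.3, 0.5, 5.9]
opening: 0.0005
grip_force: 3.4
```

```bash
python3 -m inch '[[0,0,0.06,0,0],[0,0,0.12,0,0],[0,0,0.12,0,0],[0,0,0.12,0,0]]'
```

```text
time_s: 12.63
ee_pos: [0.4486, -0.0972, 0.3294]
eef_rot: [0.565, 0.825, 0.0, 0.001]
contact_force: [-1.8, 0.4, 10.9]
opening: 0.0003
grip_force: 5.7
```

It holds at 10.9 N without moving, so this is a hard stop. I'll retract and look.

```bash
python3 -m inch '[[0,0,-0.3,0,0],[0,0,-2,0,0],[0,0,-5,0,0],[0,0,-9,0,0],[0,0,-12,0,0],[0,0,-12,0,0],[0,0,-12,0,0],[0,0,-12,0,0]]'
python3 - <<'E'
from h import *
im,d=read_camera("side")
cv2.imwrite("pics/c4.png",cv2.resize(im[140:230,195:275,::-1],(533,600),interpolation=cv2.INTER_CUBIC))
m=np.zeros(d.shape,bool); m[150:210,215:250]=1
P,uv=cloud("side",d,m); g=np.hypot(*(P[:,:2]-C).T)<.02; print(np.sort(P[g&(P[:,2]<.2),2])[-15:].round(4))
E
```

```text
time_s: 13.3
ee_pos: [0.4488, -0.0973, 0.446]
eef_rot: [0.565, 0.825, -0.0, -0.001]
contact_force: [0.4, -0.1, 0.2]
opening: 0.0002
grip_force: 0.0
[0.1475 0.1476 0.1477 0.1478 0.1478 0.1478 0.1479 0.1479 0.148  0.148
 0.148  0.1482 0.1485 0.1486 0.1489]
```

View pics/c4.png

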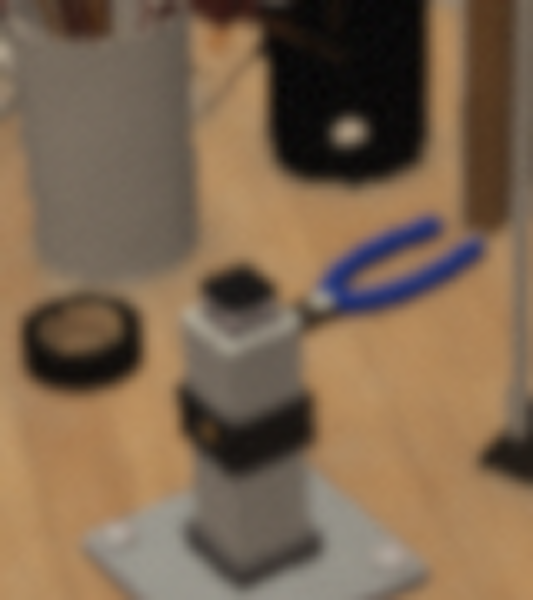

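The brass button now shows in the collar's hole at crop (210,430), with the cap at z ≈ 0.148. The robot is clear of everything.

```bash
python3 -c "
from cell import ticket; print(ticket.hand_in())"
```

```text
the job is handed in; nothing more can be done
None
```

The post is locked: the brass button has popped out through the collar's hole (confirmed by camera), the push on the post read at most about 11 N, the arm is clear, nothing else was moved on purpose, and the job was handed in at about 13 s.

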